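Set the rack stop on the loading guide to the orange marker

ROBOT

A 7-joint arm with a two-finger parallel gripper is mounted at the origin on the work surface. World frame = base frame: x ahead of the robot, y to its left, z up, the work surface at z = 0. Lengths are in mm, angles in rad, forces in N, time in s.
With the tool pointing down it reaches from about 400 to 850 mm from the base axis. Payload 4.5 kg.
Tool frame: the origin (TCP) lies midway between the tips of the shut fingers; the grasp point (between the pads) lies 19 mm behind it (grasp_offset is the distance from the TCP to the grasp point, in mm); z points along the fingers, y is the line along which they close (so a half turn about z gives the same grasp; the last joint's range is limited). The gripper opens to 85 mm and grips with 20 to 120 N. Pads are 22 mm wide; open, the fingers measure 114 mm over their backs; the gripper's body (76 mm by 85 mm) begins 54 mm behind the grasp point. The pads swing forward as they close: fully open they stand 13 mm farther back than shut.
Start: joints at [-1.28, 0.689, -0.195, 1.565, 0.157, 0.902, -0.215], TCP at [158.721, 604.534, 231.317] pointing down, gripper open.
Joint ranges: [-3.01, 3.01], [-0.46, 2.08], [-1.47, 1.51], [0.13, 2.56], [-1, 4.14], [0.04, 2.09], [-2.66, 2.66]. Speed limits (rad/s): [2.57, 2.57, 3.14, 3.14, 3.14, 3.14, 3.14].

INTERFACE

Orientations are given as a unit quaternion [w, x, y, z].
In Python, from station import sense, read_camera, camera_info, hand_in, grasp_offset gives the robot as it stands.
- The arm moves only by the tool apply_moves, never from a script. Its argument "motion" is a list of rows, each a list of 3 entries, a list of its own where there are three numbers: the shift along the tool's x, y, z in mm, then the turn, a rotation vector about the tool's x, y, z in rad, then the opening, from 0 (shut) to 1 (fully open). A call has exactly 5 rows; each row is the pose to reach, as a shift and turn from the pose commanded when the call began, along the tool's axes at that moment; what a row does not reach only later rows make up. A row lasts 1/12 s, in which the tool goes at most 41.7 mm and 7.16 degrees, less where a joint would pass 70% of its speed; a pose out of reach is approached as far as the arm can. A call with a gripper value outside its range is refused whole. The fingers move at their own pace and stop on an object; "force" is the grip in N (left out, the last holds). Time passes only in rows, so rows that repeat a pose let the fingers close, or fill a call up. It gives the time, the measured TCP pose, the force, the opening and the grip force at its end, in the units of the state.
- sense(): the state, without advancing time (a new reading comes with each control period).
- read_camera(name): name is "side" or "top"; returns the picture (480x640x3 uint8, red, green, blue); there is no depth.
- camera_info(name): a dict with "intrinsics" (3x3 intrinsics, pixels), "k1" (the pictures are not rectified: a ray, as slopes to the right and down, at radius r is drawn at 1 + k1 r^2 times it, then the intrinsics apply), "rvec" (rotation vector, rad) and "tvec" (3), from world to camera coordinates, as OpenCV has them. Camera axes: x right, y down, z forward; pixel columns grow to the right and rows downward; lengths in mm; the calibration is good to about 2 mm. A picture is of the moment at which its call begins. camera_info takes no time and is no camera call.
- hand_in(): hands the job in; it is judged then, once.
The state is a dict: "time": time; "joints": joint angles; "qvel": joint speeds; "joint_torque": joint torques, N m; "ee_pos": TCP position; "orientation": TCP orientation; "ft_force": force on the tool from outside, world axes, zero at the start; "ft_torque": the same for the moment, N m; "gripper_width": finger opening in mm; "grip_force": force on a finger pad.
Only numpy, scipy, OpenCV 4.12 (cv2) and the standard library are available. Lean on these libraries where they do the work, as an engineer would, in place of code of your own. Each camera call takes 0.05 s, during which the arm holds its last target. There are 200 camera calls.

TASK

On the tube-rack loading guide, slide the green stop collar along its bar until it stands centred over the orange marker, then let go so that it stays there. Leave the blue collar where it is; the black marker is not for this job.

Things in the scene. Friction and masses are not known exactly. Their poses are not given: they have to be found in the camera images.
- green_tab (a point): centre of the green collar's upright grip tab, 24 mm long along the bar, 16 mm thick across it, 36 mm tall; point half-way up, 38 mm above the bar's axis, 108 mm above the bench. Collar below: 40 mm in diameter, 24 mm along the bar, a thin arm hanging on its far side. y along the bar, z up. Slides along y only, with about 3 N of friction; stays where it is left.
- orange_mark (a point): centre of the orange marker, a flat strip 24 mm wide along the bar, lying across the white base straight below the bar; point on its top, 14 mm above the bench. y along the bar. It lies 45 to 165 mm from the green collar, on either side; a black marker of the same shape on the other side is not wanted.
- blue_tab (a point): centre of the blue collar's grip tab, same shape and size as the green one, near the bar's left end (+y), at least 75 mm beyond the nearest marker. To be left where it is.
- guide: the fixed loading guide: white base 130 x 520 x 12 mm, origin at the centre of its underside on the bench; y along the bar, x away from the robot, z up. The bar, a level steel rod 16 mm in diameter, runs above the origin with its axis 70 mm above the bench, between two end posts 92 mm tall, 484 mm apart.
Mind the look-alikes: they are no part of the job. Of the things like the part that bears orange_mark, leave any that is pink; of the rest the larger one is meant.

How it is judged:
By the outcome, as a careful person would: the job done as asked, in the order asked, and still so for the second after the job is handed in, with the robot touching nothing.
It also fails if it takes over 29 s, if anything falls off the work surface, if the arm or the gripper's body presses on something with over 40 N, if the wrist force passes 120 N, or if a joint passes its speed limit or range.

## Working session

There is one attempt and no reset: what is moved stays moved. The work goes in short steps, Python scripts to look and compute and a tool call to move; the robot and the scene stay as the last step left them, time stands still between calls to the robot, and variables do not carry over. Pictures are saved under pics/ and viewed, at most 10 in all, crops included, and the job is handed in when it is done.

Besides the shell and the picture viewer there is one more tool, called after ">>>" by a JSON object that holds its "method" and its "body", one argument or row to a line. apply_moves: Moves the arm, as the interface text tells. Its arguments: {"type":"object","properties":{"motion":{"type":"array"},"force":{"type":"number"}},"required":["motion"]}

```bash
mkdir -p pics; ls; python3 - <<'E'
from station import *
import cv2
for n in("top","side"):
    cv2.imwrite(f"pics/{n}0.png",read_camera(n)[:,:,::-1]); print(n,camera_info(n))
s=sense();print(s['ee_pos'],s['orientation'],s['time'],grasp_offset)
E
```

```text
pics
top {'intrinsics': array([[469.58341064,   0.        , 315.55861795],
       [  0.        , 469.58341064, 243.92308337],
       [  0.        ,   0.        ,   1.        ]]), 'k1': -0.0326933820933722, 'rvec': array([ 2.12259187, -2.16438735,  0.18321722]), 'tvec': array([ 73.60012207, 526.5784951 , 680.92297136])}
side {'intrinsics': array([[570.13435335,   0.        , 320.70911974],
       [  0.        , 570.13435335, 238.21385551],
       [  0.        ,   0.        ,   1.        ]]), 'k1': 0.03573468634669836, 'rvec': array([ 0.18468713, -2.73469156,  1.40088075]), 'tvec': array([501.37752331,  83.19527848, 829.35191582])}
[158.61813383 603.92831297 230.56673654] [-5.40385256e-05  1.27995901e-01  9.91774341e-01 -8.38808771e-04] 0.1 18.700000000000003
```

View pics/top0.png

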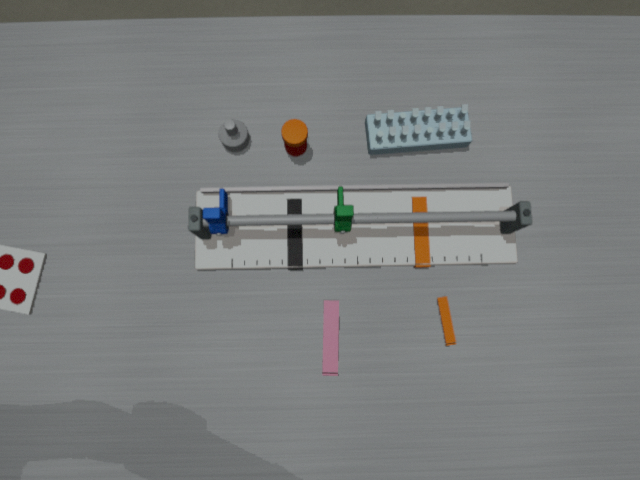

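View pics/side0.png

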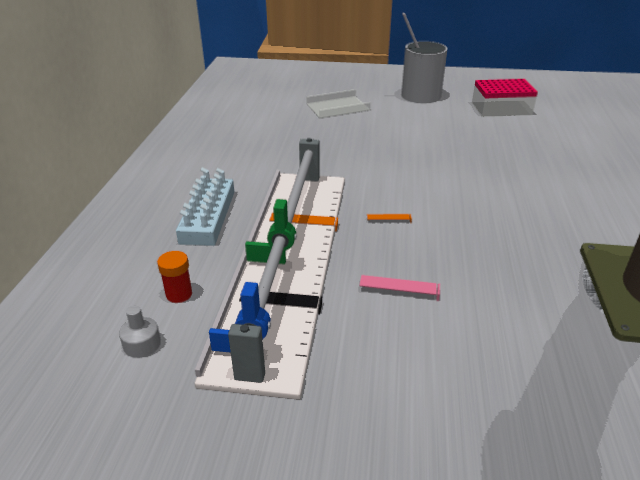

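Top view: the green tab is at about (344,212) and the blue one at (215,214). The black marker is at (295,233).

Orange-marker candidates:
- Strip on the white base at (421,232): this one fits, because it lies across the base under the bar and is the larger orange strip.
- Loose small orange strip at (447,320): smaller, and off the guide.
- Pink strip at (331,337): excluded by colour.
- Orange bottle cap at (295,133): not a strip.

I'll confirm this in a crop and measure.

```bash
cat > h.py <<'E'
import numpy as np, cv2
from station import *
def cal(n):
    c=camera_info(n); return c['intrinsics'],np.array([c['k1'],0,0,0,0.]),cv2.Rodrigues(c['rvec'])[0],c['tvec']
def ray(n,uv):
    K,d,R,t=cal(n); p=cv2.undistortPoints(np.array([[uv]],float),K,d)[0,0]
    return -R.T@t, R.T@np.array([p[0],p[1],1])
def plane(n,uv,z):
    o,r=ray(n,uv); return o+r*(z-o[2])/r[2]
def proj(n,P):
    c=camera_info(n);K,d,_,_=cal(n)
    return cv2.projectPoints(np.array(P,float).reshape(-1,3),c['rvec'],c['tvec'],K,d)[0][:,0]
def tri(u1,u2):
    A=[];b=[]
    for n,u in(("top",u1),("side",u2)):
        o,r=ray(n,u); r/=np.linalg.norm(r); M=np.eye(3)-np.outer(r,r); A.append(M);b.append(M@o)
    return np.linalg.lstsq(np.vstack(A),np.hstack(b),rcond=None)[0]
def blobs(im,lo,hi,amin=40):
    m=cv2.inRange(cv2.cvtColor(im,cv2.COLOR_RGB2HSV),lo,hi)
    n,l,s,c=cv2.connectedComponentsWithStats(m)
    return m,[(s[i].tolist(),c[i].round(1).tolist()) for i in range(1,n) if s[i][4]>amin]
G=((50,100,30),(75,255,255));O=((8,180,100),(18,255,255));B=((105,150,40),(125,255,255))
E
python3 - <<'E'
from h import *
for n in("top","side"):
    im=cv2.imread(f"pics/{n}0.png")[:,:,::-1].copy()
    for nm,c in(("G",G),("O",O),("B",B)):print(n,nm,blobs(im,*c)[1])
for uv in((421,200),(421,265)):print(plane("top",uv,14))
print("base corners",[plane("top",p,12).round(1) for p in((196,269),(516,263))])
print("posts",[plane("top",p,92).round(1) for p in((195,218),(526,212))])
im=cv2.imread("pics/top0.png")[180:345,180:540];im2=cv2.imread("pics/side0.png")[160:360,190:450]
a=cv2.resize(im,(780,357),interpolation=cv2.INTER_CUBIC)
cv2.imwrite("pics/crop.png",a)
a=cv2.resize(im2,(780,600),interpolation=cv2.INTER_CUBIC);cv2.imwrite("pics/crop2.png",a)
E
```

```text
top G [([335, 187, 19, 45, 517], [342.5, 213.7])]
top O [([282, 120, 25, 24, 494], [294.1, 131.5]), ([413, 198, 13, 14, 182], [419.0, 204.5]), ([414, 223, 15, 40, 531], [421.2, 242.4]), ([438, 297, 17, 48, 406], [446.1, 320.5])]
top B [([202, 189, 26, 45, 635], [217.0, 215.2])]
side G [([245, 199, 51, 65, 1191], [272.7, 235.4])]
side O [([292, 215, 43, 10, 325], [313.4, 219.4]), ([368, 214, 43, 8, 205], [389.8, 216.3]), ([157, 251, 30, 26, 617], [172.0, 263.3])]
side B [([197, 0, 70, 68, 3662], [231.5, 27.3]), ([389, 0, 251, 73, 15922], [524.2, 32.7]), ([236, 282, 34, 56, 956], [252.4, 308.2]), ([209, 328, 21, 24, 418], [219.3, 339.8])]
[ 601.63459508 -110.34078975   14.        ]
[ 495.20802489 -104.33258129   14.        ]
base corners [array([495.9, 253.7,  12. ]), array([ 495.6, -258.9,   12. ])]
posts [array([561. , 237.1,  92. ]), array([ 561.4, -244.8,   92. ])]
```

View pics/crop.png

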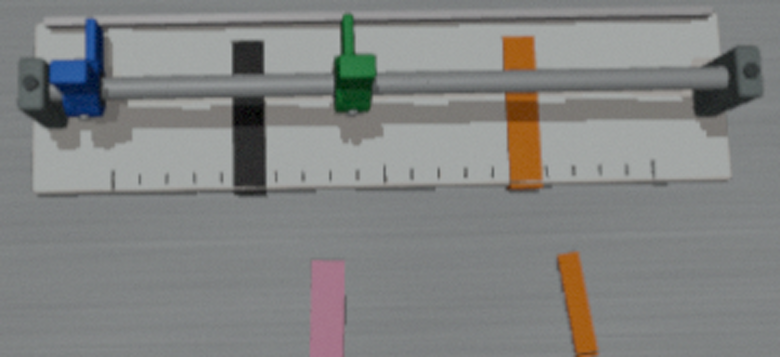

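View pics/crop2.png

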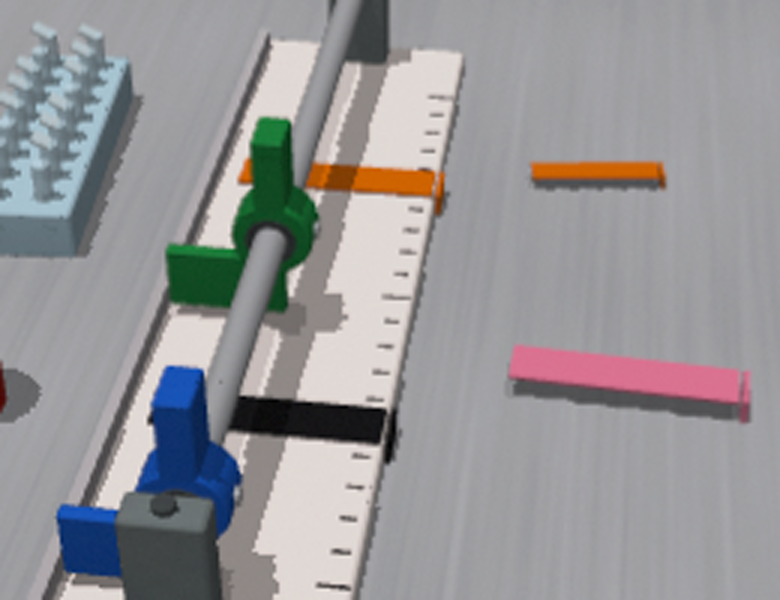

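The crops confirm the target: the orange strip lies on the base under the bar (top px ≈(421,232)), on the −y side of green, and the black one is on the other side. The loose small orange and the pink strips are off the guide.

```bash
cat >> h.py <<'E'
from scipy.spatial.transform import Rotation as Ro
def to(target):
    s=sense(); q=s['orientation']; R=Ro.from_quat([q[1],q[2],q[3],q[0]])
    D=Ro.from_matrix(np.array([[-1,0,0],[0,1,0],[0,0,-1.]]))
    print("t",round(s['time'],2),"pos",np.round(s['ee_pos'],1),"shift",R.inv().apply(np.array(target)-s['ee_pos']).round(1),"turn",(R.inv()*D).as_rotvec().round(3),"F",np.round(s['ft_force'],1))
E
python3 - <<'E'
from h import *
a=plane("top",(419,204.5),14);b=plane("top",(421.2,242.4),14);print("orange",a,b, b+(a-b)*(561-b[0])/(a[0]-b[0]))
print("top face",[plane("top",p,126).round(1) for p in((334.8,204.8),(353.5,204.8),(344.3,210.5))])
print("tri tab",tri((344.2,212),(280.5,213)))
print("blue tri",plane("top",(213,214),126))
# side check of orange strip
print("side orange",plane("side",(313.4,219.4),14))
print(proj("top",[[561,y,14] for y in(-95,-105,-115)]))
to([561,12,231])
E
```

```text
orange [ 594.1615028  -106.63683787   14.        ] [ 531.66091121 -106.68935943   14.        ] [ 561.         -106.66470471   14.        ]
top face [array([568.4,  36.8, 126. ]), array([568. ,  11.1, 126. ]), array([560.1,  24. , 126. ])]
tri tab [561.06242093  22.86980641 109.42240862]
blue tri [558.53477176 204.10051493 126.        ]
side orange [ 533.22483649 -107.65016381   14.        ]
[[412.98772723 224.60829625]
 [419.14170457 224.50078514]
 [425.2900672  224.39357326]]
t 0.1 pos [158.6 603.9 230.6] shift [-5.395e+02 -4.704e+02  4.000e-01] turn [-0.002 -0.    -0.257] F [0.2 0.  0.6]
```

>>> {"method": "apply_moves", "body": {
  "motion": [
    [[-30, -26, 0], [0, 0, -0.08], 1],
    [[-60, -52, 0], [0, 0, -0.16], 1],
    [[-90, -78, 0], [0, 0, -0.257], 1],
    [[-120, -104, 0], [0, 0, -0.257], 1],
    [[-150, -130, 0], [0, 0, -0.257], 1]
  ],
  "force": 40
}}

```text
time: 0.52
ee_pos: [271.5, 438.7, 231.0]
orientation: [-0.0, -0.0, 1.0, -0.0]
ft_force: [0.7, 0.0, 0.3]
gripper_width: 85.5
grip_force: 0.0
```

```bash
python3 -c "
from h import *
to([561,23.5,231])"
```

```text
t 0.52 pos [271.5 438.7 231. ] shift [-2.892e+02 -4.155e+02  2.000e-01] turn [-0.001 -0.     0.001] F [0.7 0.  0.3]
```

>>> {"method": "apply_moves", "body": {
  "motion": [
    [[-23, -33, 0], [0, 0, 0], 1],
    [[-46, -66, 0], [0, 0, 0], 1],
    [[-69, -99, 0], [0, 0, 0], 1],
    [[-92, -132, 0], [0, 0, 0], 1],
    [[-115, -165, 0], [0, 0, 0], 1]
  ]
}}

```text
time: 0.93
ee_pos: [386.5, 273.8, 231.2]
orientation: [-0.0, -0.0, 1.0, -0.0]
ft_force: [0.9, 0.2, -0.7]
gripper_width: 85.5
grip_force: 0.0
```

>>> {"method": "apply_moves", "body": {
  "motion": [
    [[-23, -33, 0], [0, 0, 0], 1],
    [[-46, -66, 0], [0, 0, 0], 1],
    [[-69, -99, 0], [0, 0, 0], 1],
    [[-92, -132, 0], [0, 0, 0], 1],
    [[-115, -165, 0], [0, 0, 0], 1]
  ]
}}

```text
time: 1.35
ee_pos: [501.5, 108.7, 231.1]
orientation: [-0.0, -0.0, 1.0, -0.0]
ft_force: [0.4, 0.6, -0.3]
gripper_width: 85.4
grip_force: 0.0
```

>>> {"method": "apply_moves", "body": {
  "motion": [
    [[-20, -29, 0], [0, 0, 0], 1],
    [[-40, -58, 0], [0, 0, 0], 1],
    [[-60, -87, 0], [0, 0, 0], 1],
    [[-60, -87, 0], [0, 0, 0], 1],
    [[-60, -87, 0], [0, 0, 0], 1]
  ]
}}

```text
time: 1.77
ee_pos: [561.4, 20.9, 230.6]
orientation: [-0.0, 0.003, 1.0, -0.0]
ft_force: [-0.3, 1.5, -0.4]
gripper_width: 85.7
grip_force: 0.0
```

```bash
python3 -c "
from h import *
to([561,23.5,95])"
```

```text
t 1.77 pos [561.4  20.9 230.6] shift [  0.3   2.7 135.6] turn [-0.001 -0.001 -0.005] F [-0.3  1.5 -0.4]
```

>>> {"method": "apply_moves", "body": {
  "motion": [
    [[0, 2, 30], [0, 0, 0], 1],
    [[0, 2, 60], [0, 0, 0], 1],
    [[0, 2, 90], [0, 0, 0], 1],
    [[0, 2, 115], [0, 0, 0], 1],
    [[0, 2, 135], [0, 0, 0], 1]
  ]
}}

```text
time: 2.18
ee_pos: [559.0, 27.5, 94.3]
orientation: [-0.002, -0.001, 1.0, 0.0]
ft_force: [-1.0, 0.4, -0.0]
gripper_width: 85.1
grip_force: 0.0
```

>>> {"method": "apply_moves", "body": {
  "motion": [
    [[0, 0, 0], [0, 0, 0], 1],
    [[0, 0, 0], [0, 0, 0], 0.6],
    [[0, 0, 0], [0, 0, 0], 0.5],
    [[0, 0, 0], [0, 0, 0], 0.4],
    [[0, 0, 0], [0, 0, 0], 0.4]
  ]
}}

```text
time: 2.6
ee_pos: [561.8, 26.1, 97.8]
orientation: [0.001, -0.0, 1.0, 0.0]
ft_force: [0.8, -0.4, 0.5]
gripper_width: 38.9
grip_force: 0.0
```

```bash
python3 -c "
from h import *
for n in('top','side'):
    im=read_camera(n); cv2.imwrite(f'pics/{n}1.png',im[:,:,::-1]); print(n,blobs(im,*G)[1])
cv2.imwrite('pics/both1.png',np.vstack([cv2.resize(cv2.imread('pics/top1.png')[160:300,180:540],(720,280)),cv2.resize(cv2.imread('pics/side1.png')[120:270,140:500],(720,300))]))
to([561,23.5,95])"
```

```text
top [([335, 218, 16, 13, 173], [342.1, 225.0])]
side [([246, 199, 50, 65, 858], [270.4, 242.9])]
t 2.7 pos [561.5  25.8  97.3] shift [ 0.5 -2.3  2.3] turn [0.    0.002 0.   ] F [0.4 0.2 0.5]
```

View pics/both1.png

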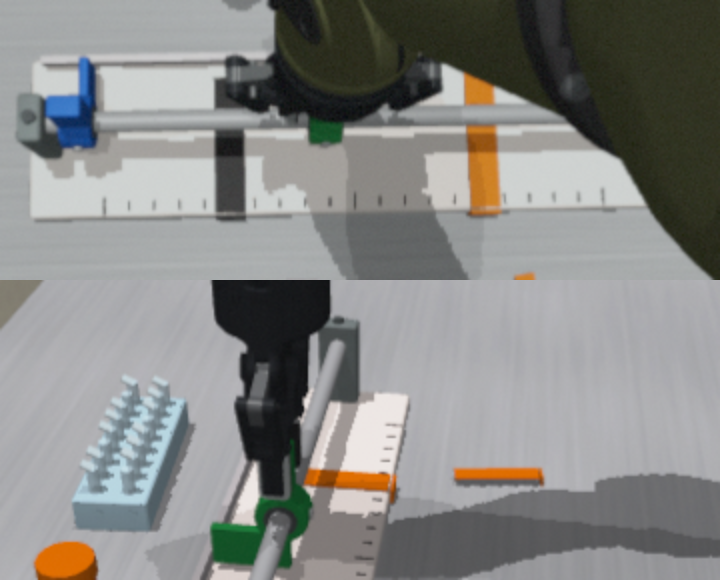

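The fingers straddle the green tab (top crop ≈(325,130)), and the orange marker is clear to the right. Now I'll close.

>>> {"method": "apply_moves", "body": {
  "motion": [
    [[0, -2, 2], [0, 0, 0], 0.4],
    [[0, -2, 2], [0, 0, 0], 0.2],
    [[0, -2, 2], [0, 0, 0], 0.1],
    [[0, -2, 2], [0, 0, 0], 0.1],
    [[0, -2, 2], [0, 0, 0], 0.1]
  ]
}}

```text
time: 3.12
ee_pos: [560.9, 23.2, 94.5]
orientation: [0.0, 0.0, 1.0, -0.0]
ft_force: [-0.5, -1.8, 3.9]
gripper_width: 23.6
grip_force: 39.3
```

```bash
python3 -c "
from h import *
to([561,-107,97])
print(sense()['gripper_width'],sense()['grip_force'])"
```

```text
t 3.12 pos [560.9  23.2  94.5] shift [-1.000e-01 -1.302e+02 -2.400e+00] turn [-0.001  0.    -0.   ] F [-0.5 -1.8  3.9]
23.563166941646994 39.31590393127408
```

>>> {"method": "apply_moves", "body": {
  "motion": [
    [[0, -8, 0], [0, 0, 0], 0.1],
    [[0, -20, 0], [0, 0, 0], 0.1],
    [[0, -35, 0], [0, 0, 0], 0.1],
    [[0, -50, 0], [0, 0, 0], 0.1],
    [[0, -65, 0], [0, 0, 0], 0.1]
  ]
}}

```text
time: 3.53
ee_pos: [561.0, -40.9, 94.5]
orientation: [0.0, -0.001, 1.0, 0.001]
ft_force: [-0.0, 3.7, 4.2]
gripper_width: 23.3
grip_force: 39.6
```

>>> {"method": "apply_moves", "body": {
  "motion": [
    [[0, -15, 0], [0, 0, 0], 0.1],
    [[0, -30, 0], [0, 0, 0], 0.1],
    [[0, -45, 0], [0, 0, 0], 0.1],
    [[0, -57, 0], [0, 0, 0], 0.1],
    [[0, -65, 0], [0, 0, 0], 0.1]
  ]
}}

```text
time: 3.95
ee_pos: [561.0, -107.7, 94.5]
orientation: [0.0, 0.0, 1.0, 0.0]
ft_force: [0.2, 2.7, 4.5]
gripper_width: 23.5
grip_force: 39.7
```

>>> {"method": "apply_moves", "body": {
  "motion": [
    [[0, 0, 0], [0, 0, 0], 0.1],
    [[0, 0, 0], [0, 0, 0], 0.1],
    [[0, 0, 0], [0, 0, 0], 0.1],
    [[0, 0, 0], [0, 0, 0], 0.1],
    [[0, 0, 0], [0, 0, 0], 0.1]
  ]
}}

```text
time: 4.37
ee_pos: [561.0, -108.0, 94.5]
orientation: [0.0, 0.0, 1.0, -0.001]
ft_force: [0.0, -3.5, 4.7]
gripper_width: 23.2
grip_force: 39.8
```

Release and rise to check.

>>> {"method": "apply_moves", "body": {
  "motion": [
    [[0, 0, 0], [0, 0, 0], 0.4],
    [[0, 0, 0], [0, 0, 0], 0.7],
    [[0, 0, 0], [0, 0, 0], 1],
    [[0, 0, 0], [0, 0, 0], 1],
    [[0, 0, 0], [0, 0, 0], 1]
  ]
}}

```text
time: 4.78
ee_pos: [560.7, -105.9, 94.0]
orientation: [-0.0, -0.0, 1.0, 0.0]
ft_force: [-0.2, 0.1, 0.2]
gripper_width: 80.5
grip_force: 0.0
```

>>> {"method": "apply_moves", "body": {
  "motion": [
    [[0, 0, -25], [0, 0, 0], 1],
    [[0, 0, -55], [0, 0, 0], 1],
    [[0, 0, -85], [0, 0, 0], 1],
    [[0, 0, -115], [0, 0, 0], 1],
    [[0, 0, -140], [0, 0, 0], 1]
  ]
}}

```text
time: 5.2
ee_pos: [561.1, -106.0, 236.3]
orientation: [0.001, -0.0, 1.0, 0.0]
ft_force: [0.7, -1.0, -0.6]
gripper_width: 85.4
grip_force: 0.0
```

>>> {"method": "apply_moves", "body": {
  "motion": [
    [[25, 30, 0], [0, 0, 0], 1],
    [[50, 60, 0], [0, 0, 0], 1],
    [[75, 90, 0], [0, 0, 0], 1],
    [[100, 120, 0], [0, 0, 0], 1],
    [[120, 150, 0], [0, 0, 0], 1]
  ]
}}

```text
time: 5.62
ee_pos: [438.5, 44.6, 234.3]
orientation: [-0.001, -0.0, 1.0, -0.0]
ft_force: [-0.5, 0.2, -0.1]
gripper_width: 85.4
grip_force: 0.0
```

>>> {"method": "apply_moves", "body": {
  "motion": [
    [[5, 35, 0], [0, 0, 0], 1],
    [[5, 70, 0], [0, 0, 0], 1],
    [[5, 105, 0], [0, 0, 0], 1],
    [[5, 140, 0], [0, 0, 0], 1],
    [[5, 170, 0], [0, 0, 0], 1]
  ]
}}

```text
time: 6.03
ee_pos: [435.3, 216.6, 234.5]
orientation: [0.0, -0.001, 1.0, 0.001]
ft_force: [1.3, 0.2, -0.2]
gripper_width: 85.3
grip_force: 0.0
```

```bash
python3 -c "
from h import *
for n in('top','side'):
    im=read_camera(n); cv2.imwrite(f'pics/{n}2.png',im[:,:,::-1]); print(n,blobs(im,*G)[1],blobs(im,*O)[1],blobs(im,*B)[1])
cv2.imwrite('pics/both2.png',np.vstack([cv2.resize(cv2.imread('pics/top2.png')[170:290,360:480],(480,480)),]))
cv2.imwrite('pics/side2c.png',cv2.resize(cv2.imread('pics/side2.png'),None,fx=1.25,fy=1.25))
to([561,23.5,95])"
```

```text
top [([419, 185, 29, 45, 674], [430.6, 210.9])] [([282, 120, 25, 24, 493], [294.2, 131.7]), ([413, 198, 6, 14, 77], [415.3, 204.7]), ([414, 223, 15, 40, 458], [421.0, 244.9]), ([438, 297, 17, 48, 404], [446.1, 320.5])] [([202, 189, 26, 45, 626], [217.0, 215.2])]
side [([265, 156, 44, 60, 947], [288.5, 189.9])] [([270, 215, 12, 6, 62], [275.5, 217.7]), ([292, 215, 43, 10, 312], [314.1, 219.6]), ([373, 214, 38, 7, 178], [392.5, 216.2]), ([157, 251, 31, 26, 646], [172.6, 263.5])] [([197, 0, 70, 68, 3661], [231.5, 27.3]), ([416, 0, 224, 73, 14465], [536.3, 33.3]), ([236, 282, 34, 56, 955], [252.4, 308.2]), ([209, 328, 21, 24, 417], [219.2, 339.7])]
t 6.13 pos [435.2 220.9 234.8] shift [-123.7 -199.4  138.8] turn [0.006 0.002 0.009] F [-0.7  0.   0.6]
```

View pics/both2.png

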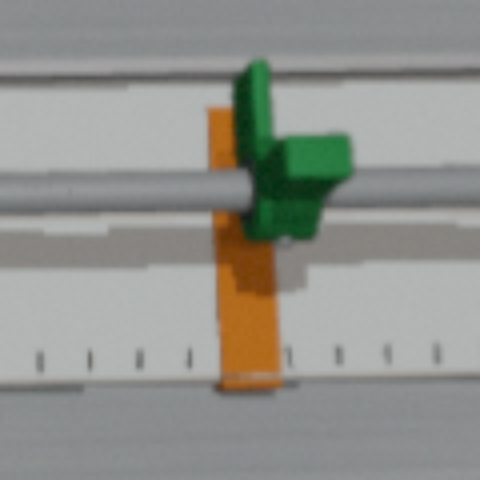

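View pics/side2c.png

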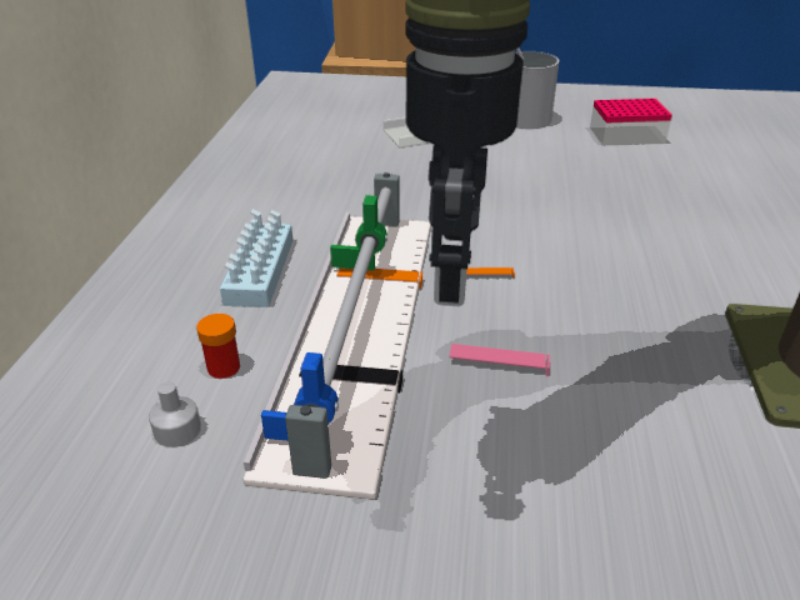

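The green collar now stands over the orange strip (top px tab ≈(440,209), strip ≈(421,245)). Blue has not moved (same centroid). Checking the residual.

```bash
python3 -c "
from h import *
im=cv2.imread('pics/top2.png')[:,:,::-1].copy(); im0=cv2.imread('pics/top0.png')[:,:,::-1].copy()
for I,r in((im0,(206,208,210,212)),(im,(206,208,210,212))):
  m=blobs(I,*G)[0]
  for k in r:
    c=np.where(m[k]>0)[0]; print(k,c.min(),c.max(),plane('top',(c.min()-.5,k),126)[1].round(1),plane('top',(c.max()+.5,k),126)[1].round(1))
m=blobs(im0,*O)[0]
for k in(200,206,230,240,250,258):
    c=np.where(m[k,380:470]>0)[0]+380; print('o',k,plane('top',(c.min()-.5,k),14)[1].round(1),plane('top',(c.max()+.5,k),14)[1].round(1))
print(proj('side',[[561,-107,108],[561,-107,126]]))
m=blobs(cv2.imread('pics/side2.png')[:,:,::-1].copy(),*G)[0]; print(np.where(m[158:175].any(0))[0][[0,-1]],np.where(m.any(1))[0][0])
"
```

```text
206 336 352 35.9 12.5
208 335 352 37.4 12.6
210 335 352 37.4 12.7
212 335 352 37.5 12.8
206 420 446 -80.1 -117.7
208 420 446 -80.0 -117.5
210 420 447 -79.8 -118.7
212 424 447 -85.2 -118.5
o 200 -96.4 -117.7
o 206 -95.9 -117.1
o 230 -95.4 -118.1
o 240 -96.1 -117.1
o 250 -95.2 -117.8
o 258 -96.1 -117.0
[[295.65262895 169.6088994 ]
 [295.33709983 159.57854545]]
[290 301] 156
```

The camera puts both the tab centre and the strip centre at y ≈ −106.6 mm, so the collar is centred. Handing in.

```bash
python3 -c "
from station import *
print(hand_in())"
```

```text
the job is handed in; nothing more can be done
None
```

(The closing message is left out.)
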